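# Pill splitter out of the crowded acrylic box

### The arm

A 6-joint arm with a two-finger parallel gripper is mounted at the origin on the work surface. World frame = base frame: x ahead of the robot, y to its left, z up, the work surface at z = 0. Lengths are in m, angles in rad, forces in N, time in s.
With the tool pointing down it reaches from about 0.425 to 0.95 m from the base axis. Payload 3.5 kg.
Tool frame: the origin (TCP) lies at the very end of the fingers, on their centre line; the grasp point (between the pads) lies 19 mm behind it; z points along the fingers, y is the line along which they close (so a half turn about z gives the same grasp; the last joint's range is limited). The gripper opens to 85 mm and grips with 20 to 120 N. Pads are 22 mm wide; open, the fingers measure 114 mm over their backs; the gripper's body (76 mm by 85 mm) begins 54 mm behind the grasp point. The pads swing forward as they close: fully open they stand 13 mm farther back than shut.
Start: joints at [-1.49, 0.286, 1.577, -0, 1.279, -0.15], TCP at [0.154, -0.657, 0.231] pointing down, gripper open.
Joint ranges: [-2.77, 2.77], [-0.9, 2.22], [0.21, 2.48], [-1.53, 4.67], [0.24, 2.81], [-2.84, 2.84]. Speed limits (rad/s): [2.79, 2.79, 3.14, 3.14, 3.14, 3.14].

### API

Orientations are given as a unit quaternion [x, y, z, w].
In Python, from plant import ctrl gives the robot as it stands.
- The arm moves only by the tool carry_out, never from a script. Its argument "deltas" is one flat list of numbers, 6 for each row, row after row: the shift along the tool's x, y, z in m, then the turn, a rotation vector about the tool's x, y, z in rad. A call has 1 to 5 rows; each row is the pose to reach, as a shift and turn from the pose commanded when the call began, along the tool's axes at that moment; what a row does not reach only later rows make up. A row lasts 1/8 s, in which the tool goes at most 62.5 mm and 10.7 degrees, less where a joint would pass 70% of its speed; a pose out of reach is approached as far as the arm can. A call with a gripper value outside its range is refused whole. "grip" is the opening in per cent of the stroke, from 0 (shut) to 100 (fully open), set as the call begins (left out, the last holds). The fingers move at their own pace and stop on an object; "grip_force" is the grip in N (left out, the last holds). Time passes only in rows, so rows that repeat a pose let the fingers close. It gives the time, the measured TCP pose, the force, the opening and the grip force at its end, in the units of the state.
- ctrl.get_state(): the state, without advancing time (a new reading comes with each control period).
- ctrl.read_camera(name): name is "side" or "top" or "wrist"; returns (picture, depth): 400x640x3 uint8, red, green, blue; 400x640 float32, m along the optical axis (not along the pixel's ray), 0 where there is no reading.
- ctrl.camera_model(name): a dict with "intrinsics" (3x3 intrinsics, pixels), "k1" (the pictures are not rectified: a ray, as slopes to the right and down, at radius r is drawn at 1 + k1 r^2 times it, then the intrinsics apply), "extrinsics" (4x4, takes a point from world to camera coordinates); the wrist camera has in their place "hand_eye" (4x4, takes a point from camera to tool coordinates, whose origin is the TCP and whose axes are the flange's). Camera axes: x right, y down, z forward; pixel columns grow to the right and rows downward; lengths in m; the calibration is good to about 2 mm. A picture is of the moment at which its call begins: read the wrist's pose just before it. camera_model takes no time and is no camera call.
- ctrl.sign_off(): hands the job in; it is judged then, once.
Trained networks look in the newest picture that a camera, given by its name, has taken for a name from the list of things; names that differ only in an ending like _2 or _b are one class to them, and where a whole thing is asked for, a point or a joint stands for the part that bears it (a point fixed in the world has none). Each returns a list of dicts, best first, with "score" (0 to 1); they miss things now and then, are a little off and sometimes report something else, mostly with a low value. They report only what shows in the picture. A call takes as long as a camera call. They do not tell look-alikes from the thing itself.
- ctrl.find_in(camera, query): "uv" ([column, row] in pixels, amid what is visible of it).
The state is a dict: "time": time; "qpos": joint angles; "dq": joint speeds; "joint_efforts": joint torques, N m; "eef_pos": TCP position; "tcp_rot": TCP orientation; "contact_force": force on the tool from outside, world axes, zero at the start; "wrist_torque": the same for the moment, N m; "opening": opening from 0.0 (shut) to 1.0 (fully open); "finger_force": force on a finger pad.
Only numpy, scipy, OpenCV 4.12 (cv2) and the standard library are available. Lean on these libraries where they do the work, as an engineer would, in place of code of your own. Each camera call takes 0.05 s, during which the arm holds its last target. There are 200 camera calls.

### The job

Pick the steel pill splitter, and nothing else, out of the crowded clear box, and set it down gently, flat and right way up, in the middle of the white dish. Then bring the box's sprung lid down fully shut, slowly and under control all the way, never letting it snap. The other things stay in the box and the pill bottles stay standing where they are.

Things in the scene. Friction and masses are not known exactly. Their poses are not given: they have to be found in the camera images.
- box: Clear acrylic storage box fixed to the vanity top, 190 (x) x 280 (y) x 50 mm high, walls and floor 4 mm; origin at the centre of its underside. Its own +x axis points to the side with the lid hinge (roughly to the robot's left), y runs along the hinge. Six small things lie in it, not touching one another.
- lid (a joint): Opening angle (rad) of the box's clear hinged lid, 186 x 280 x 4 mm, 0.22 kg: 0 = fully shut, 2.2 = open stop, leaning back away from the box. A light closing spring (0.03 N m per rad) and its weight make it fall shut hard if let go below about 1.8; leaned back at 2.0 or more it stays open by itself. About 1 N at the bar holds it.
- lid_hinge (a point): Middle of the lid's hinge line, 53 mm above the vanity top, on the box's +x edge; the hinge line runs along the box's y axis.
- lid_bar (a point): Middle of the lid's steel pull bar: round, 8 mm thick, parallel to the hinge, on two stems (92 mm free between them, 35 mm free between bar and lid edge). In the lid's plane, 225 mm from the hinge line: at lid angle a it is 225 cos(a) mm from the hinge line towards the box's -x and 225 sin(a) mm above it; when shut, outside the box wall. Pinched, it can turn between the fingers.
- splitter_center (a point): The steel pill splitter, 60 (its x) x 26 (its y, flat parallel sides) x 24 mm (z), 60 to 130 g: a 10 mm high base, a 12 mm high block on the 38 mm at its -x end, a small thumb tab over the lower +x end; the tallest metal thing in the box. Lies flat on the box floor at any yaw in any of six places, 25 mm free at each long side; origin at its centre, half-way up; z up
- pill_case_center (a point): Bystander in the box: flat steel pill case, plain slab 60 x 40 x 16 mm; origin at its centre, half-way up; z up
- round_tin_center (a point): Bystander in the box: round aluminium tin, 62 mm diameter, 18 mm high; origin at its centre, half-way up; z up
- clipper_center (a point): Bystander in the box: steel nail clipper, 66 x 16 x 10 mm; origin at its centre, half-way up; z up
- drop_bottle_center (a point): Bystander in the box: white plastic eye-drop bottle standing up, 36 mm diameter, 44 mm high; origin at its centre, half-way up; z up
- tweezers_center (a point): Bystander in the box: steel tweezers, 70 x 12 x 9 mm; origin at its centre, half-way up; z up
- dish_floor (a point): Empty round white ceramic dish (loose, 450 g) on the robot's right, 148 mm across the rim and 26 mm high, flat floor about 110 mm across and 6 mm thick; this point is the centre of its inner floor, z up.
- bottle0: Bystander: closed pill bottle 52 mm diameter, 85 mm high, standing on the lazy Susan (220 mm across, top 22 mm above the vanity) right of the dish; origin at the centre of its underside.
- bottle1: Bystander: closed pill bottle 44 mm diameter, 70 mm high, standing on the lazy Susan (220 mm across, top 22 mm above the vanity) right of the dish; origin at the centre of its underside.
- bottle2: Bystander: closed pill bottle 60 mm diameter, 100 mm high, standing on the lazy Susan (220 mm across, top 22 mm above the vanity) right of the dish; origin at the centre of its underside.
Things that resemble listed ones, but are neither listed nor needed, are in the scene too. Of the things that look like the part that bears drop_bottle_center, the smallest one is meant.

How it is judged:
By the outcome, as a careful person would: the job done as asked, in the order asked, and still so for the second after the job is handed in, with the robot touching nothing.
It also fails if it takes over 64 s, if anything falls off the work surface, if the arm or the gripper's body presses on something with over 40 N, if the wrist force passes 120 N, or if a joint passes its speed limit or range.

## Working session

There is one attempt and no reset: what is moved stays moved. The work goes in short steps, Python scripts to look and compute and a tool call to move; the robot and the scene stay as the last step left them, time stands still between calls to the robot, and variables do not carry over. Pictures are saved under pics/ and viewed, at most 10 in all, crops included, and the job is handed in when it is done.

Besides the shell and the picture viewer there is one more tool, called as name(argument=value, ...), one argument or row to a line, values as JSON. carry_out: Moves the arm, as the interface text tells. Its arguments: {"type":"object","properties":{"deltas":{"type":"array"},"grip":{"type":"number"},"grip_force":{"type":"number"}},"required":["deltas"]}

```bash
ls; mkdir -p pics; cat > h.py <<'E'
import numpy as np, cv2
from scipy.spatial.transform import Rotation as R
from plant import ctrl
def world(cam,d,uv,z=None,st=None):
    m=ctrl.camera_model(cam);K=np.array(m['intrinsics']);u,v=uv
    p=cv2.undistortPoints(np.array([[[u,v]]],float),K,np.array([m['k1'],0,0,0,0.]))[0,0]
    if cam=='wrist':
        st=st or ctrl.get_state();T=np.eye(4);T[:3,:3]=R.from_quat(st['tcp_rot']).as_matrix();T[:3,3]=st['eef_pos']
        M=T@np.array(m['hand_eye'])
    else: M=np.linalg.inv(np.array(m['extrinsics']))
    ray=M[:3,:3]@np.array([p[0],p[1],1]);o=M[:3,3]
    if z is not None: return o+ray*(z-o[2])/ray[2]
    u,v=int(round(u)),int(round(v));w=d[max(v-2,0):v+3,max(u-2,0):u+3];w=w[w>0]
    return o+ray*(np.median(w) if w.size else np.nan)
def save(n,im,s=1.): cv2.imwrite('pics/'+n,cv2.cvtColor(cv2.resize(im,None,fx=s,fy=s,interpolation=cv2.INTER_CUBIC),cv2.COLOR_RGB2BGR))
def show(st=None):
    st=st or ctrl.get_state();print({k:np.round(st[k],3).tolist() for k in ('time','eef_pos','tcp_rot','contact_force','opening','finger_force','qpos')})
E
python3 - <<'E'
from h import *
np.set_printoptions(precision=3,suppress=True)
show()
for c in ('top','side'):
    im,d=ctrl.read_camera(c);save(c+'0.png',im,1.25);np.save(c+'d.npy',d);np.save(c+'i.npy',im)
    for q in ['box','lid_bar','splitter_center','pill_case_center','round_tin_center','clipper_center','drop_bottle_center','tweezers_center','dish_floor','bottle0']:
        for r in ctrl.find_in(c,q)[:3]: print(c,q,np.round(r['uv']),round(r['score'],2),world(c,d,r['uv']))
E
```

```text
pics
{'time': 0.0, 'eef_pos': [0.154, -0.656, 0.23], 'tcp_rot': [0.993, 0.115, 0.0, -0.001], 'contact_force': [-0.994, -0.537, 0.373], 'opening': 0.998, 'finger_force': 0.0, 'qpos': [-1.49, 0.287, 1.578, -0.0, 1.279, -0.15]}
top box [200. 223.] 0.8 [0.518 0.174 0.066]
top lid_bar [171. 223.] 0.85 [0.516 0.228 0.14 ]
top splitter_center [266. 245.] 0.46 [0.461 0.007 0.029]
top pill_case_center [255. 183.] 0.67 [0.625 0.038 0.021]
top pill_case_center [262. 247.] 0.21 [0.456 0.017 0.029]
top round_tin_center [230. 249.] 0.98 [0.45  0.105 0.024]
top clipper_center [262. 215.] 0.61 [0.539 0.019 0.014]
top clipper_center [173. 225.] 0.46 [0.511 0.225 0.135]
top drop_bottle_center [155. 152.] 0.72 [0.708 0.307 0.042]
top drop_bottle_center [223. 185.] 0.71 [0.618 0.122 0.037]
top drop_bottle_center [190. 140.] 0.52 [0.737 0.211 0.042]
top dish_floor [360. 204.] 0.72 [ 0.569 -0.241  0.007]
top bottle0 [469. 250.] 0.85 [ 0.45  -0.505  0.11 ]
top bottle0 [486. 219.] 0.53 [ 0.527 -0.554  0.094]
side box [330. 263.] 0.82 [0.534 0.076 0.004]
side lid_bar [331. 275.] 0.93 [0.51  0.244 0.154]
side lid_bar [352. 124.] 0.38 [ 0.531 -0.559  0.092]
side lid_bar [362. 244.] 0.29 [0.451 0.015 0.029]
side splitter_center [360. 247.] 0.68 [0.456 0.026 0.027]
side pill_case_center [297. 247.] 0.54 [0.632 0.041 0.02 ]
side round_tin_center [367. 268.] 0.53 [0.433 0.098 0.021]
side drop_bottle_center [245. 294.] 0.81 [0.725 0.235 0.04 ]
side drop_bottle_center [242. 331.] 0.81 [0.7   0.336 0.04 ]
side drop_bottle_center [294. 268.] 0.57 [0.622 0.136 0.04 ]
side dish_floor [332. 189.] 0.6 [ 0.57  -0.255  0.007]
side bottle0 [371. 137.] 0.79 [ 0.455 -0.491  0.078]
side bottle0 [350. 143.] 0.65 [ 0.528 -0.433  0.083]
```

View pics/top0.png

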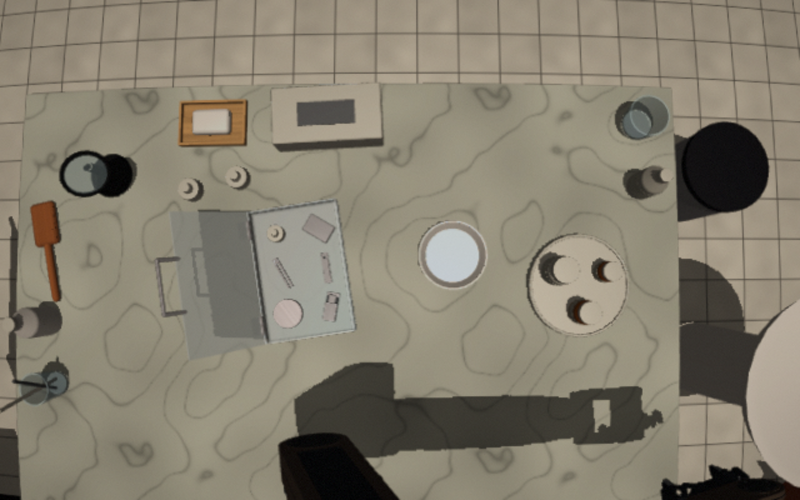

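```bash
python3 - <<'E'
from h import *
im=np.load('topi.npy');save('crop0.png',im[150:290,120:300],4)
E
```

```text
(no output)
```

View pics/crop0.png

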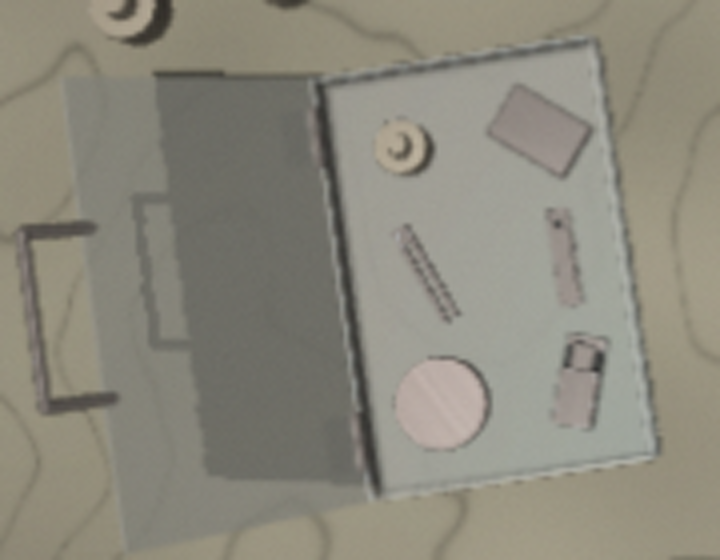

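The crop shows the splitter at crop (578,382), which is pixel (264,245). It has a block end and a tab, and is the only object with a stepped body. The pill case at (255,183) is a plain slab, and the clipper at (262,215) is thin. The eye-drop bottle in the box is at (220,186); the two outside the box are look-alikes. The splitter's block end is towards the robot.

```bash
cat >> h.py <<'E'
def plan(*tg):
    "targets (x,y,z,yaw of tool x) tool down; print delta rows from the present measured pose"
    st=ctrl.get_state();r0=R.from_quat(st['tcp_rot']);p0=np.array(st['eef_pos'])
    for x,y,z,w in tg:
        rt=R.from_euler('z',w)*R.from_euler('x',np.pi)
        print('row',np.round(np.r_[r0.inv().apply(np.array([x,y,z])-p0),(r0.inv()*rt).as_rotvec()],4).tolist())
    m=r0.as_matrix();print('tool x yaw',round(np.arctan2(m[1,0],m[0,0]),3))
E
python3 - <<'E'
from h import *
np.set_printoptions(precision=4,suppress=True)
d=np.load('topd.npy')
for n,uv,z in [('h1',(199.5,170),.053),('h2',(213.7,273),.053),('c1',(268.7,160),.05),('c2',(284.2,263.7),.05)]:
    print(n,world('top',d,uv,z))
for n,uv in [('bar1',(126.4,209)),('bar2',(130.7,251)),('barm',(128.4,230))]: print(n,world('top',d,uv))
for n,uv in [('blk',(263.5,255)),('tab',(267.5,236)),('m',(264.5,248))]: print(n,world('top',d,uv,.026),world('top',d,uv))
print(world('top',d,(360,203)),ctrl.camera_model('wrist')['hand_eye'])
plan((0.46,-0.25,.26,0.2),(0.44,0.0,0.26,-0.1),(0.44,0.0,0.26,np.pi-0.1))
E
```

```text
h1 [0.6563 0.1809 0.053 ]
h2 [0.3882 0.1408 0.053 ]
c1 [ 0.6821 -0.0009  0.05  ]
c2 [ 0.4131 -0.0422  0.05  ]
bar1 [0.547  0.3025 0.238 ]
bar2 [0.4523 0.2914 0.237 ]
barm [0.4996 0.2971 0.2377]
blk [0.434  0.0142 0.026 ] [0.4342 0.0137 0.0303]
tab [0.484  0.0038 0.026 ] [0.4838 0.0049 0.016 ]
m [0.4524 0.0116 0.026 ] [0.4525 0.0113 0.0287]
[ 0.5719 -0.2415  0.0073] [[-0.0003 -0.9486 -0.3164  0.0819]
 [ 1.     -0.0002 -0.0003  0.0001]
 [ 0.0002 -0.3164  0.9486 -0.1405]
 [ 0.      0.      0.      1.    ]]
row [0.3906, -0.3264, -0.0287, -0.0, 0.0, 0.0308]
row [0.4283, -0.5743, -0.0287, -0.0, 0.0, 0.3308]
row [0.4283, -0.5743, -0.0287, -0.0, -0.0, -2.8108]
tool x yaw 0.231
```

carry_out(
  deltas=[0.39,-0.325,-0.03,0,0,0.1,0.39,-0.325,-0.03,0,0,0.1,0.39,-0.325,-0.03,0,0,0.1,0.39,-0.325,-0.03,0,0,0.1,0.39,-0.325,-0.03,0,0,0.1],
  grip=52,
)

```text
time: 1.72
eef_pos: [0.343, -0.4062, 0.2502]
tcp_rot: [0.998, 0.065, 0.0, 0.0]
contact_force: [0.5, -0.2, -0.1]
opening: 0.52
finger_force: 0.0
```

```bash
python3 - <<'E'
from h import *
show();plan((0.46,-0.25,.26,0.1),(0.44,0.01,0.26,-0.2))
E
```

```text
{'time': 1.725, 'eef_pos': [0.343, -0.406, 0.25], 'tcp_rot': [0.998, 0.065, 0.0, 0.0], 'contact_force': [0.477, -0.241, -0.139], 'opening': 0.52, 'finger_force': 0.0, 'qpos': [-1.061, -0.047, 1.908, 0.0, 1.28, 0.38]}
row [0.1363, -0.1396, -0.0098, 0.0008, -0.0005, 0.0304]
row [0.1503, -0.4, -0.01, 0.0007, -0.0006, 0.3304]
tool x yaw 0.13
```

carry_out(
  deltas=[0.135,-0.14,-0.01,0,0,0.1,0.135,-0.14,-0.01,0,0,0.1,0.135,-0.14,-0.01,0,0,0.1,0.15,-0.28,-0.01,0,0,0.3,0.15,-0.28,-0.01,0,0,0.3],
)

```text
time: 2.35
eef_pos: [0.4543, -0.1331, 0.2599]
tcp_rot: [0.996, -0.085, 0.0, 0.0]
contact_force: [0.4, 0.3, 0.8]
opening: 0.519
finger_force: 0.0
```

```bash
python3 - <<'E'
from h import *
show();plan((0.44,0.01,0.26,-0.2))
E
```

```text
{'time': 2.35, 'eef_pos': [0.454, -0.133, 0.26], 'tcp_rot': [0.996, -0.085, 0.0, 0.0], 'contact_force': [0.422, 0.255, 0.803], 'opening': 0.519, 'finger_force': 0.0, 'qpos': [-0.5, -0.195, 2.024, 0.0, 1.313, 1.242]}
row [-0.0385, -0.1385, -0.0001, -0.0, -0.0006, 0.029]
tool x yaw -0.171
```

carry_out(
  deltas=[-0.025,-0.14,0,0,0,0.03,-0.025,-0.14,0,0,0,0.03,-0.025,-0.14,0,0,0,0.03,-0.025,-0.14,0,0,0,0.03],
)

```text
time: 2.85
eef_pos: [0.4529, 0.0085, 0.2599]
tcp_rot: [0.995, -0.098, 0.0, 0.0]
contact_force: [0.6, -0.3, -0.0]
opening: 0.522
finger_force: 0.0
```

```bash
python3 - <<'E'
from h import *
np.set_printoptions(precision=4,suppress=True)
st=ctrl.get_state();show(st)
im,d=ctrl.read_camera('wrist');np.save('wi.npy',im);np.save('wd.npy',d);save('w1.png',im,1.25)
for q in ('splitter_center','pill_case_center','clipper_center'):
  for r in ctrl.find_in('wrist',q)[:2]: print(q,np.round(r['uv']),r['score'],world('wrist',d,r['uv'],st=st))
import pickle;pickle.dump(st,open('ws.pkl','wb'))
E
```

```text
{'time': 2.85, 'eef_pos': [0.453, 0.008, 0.26], 'tcp_rot': [0.995, -0.098, 0.0, 0.0], 'contact_force': [0.553, -0.311, -0.031], 'opening': 0.522, 'finger_force': 0.0, 'qpos': [-0.206, -0.247, 2.066, -0.0, 1.322, 1.561]}
splitter_center [320. 156.] 0.76 [0.4618 0.0124 0.0257]
pill_case_center [264.  14.] 0.89 [0.6166 0.0404 0.0181]
clipper_center [300.  85.] 0.64 [0.5414 0.0199 0.0113]
clipper_center [ 75. 193.] 0.57 [0.4919 0.2212 0.1314]
```

View pics/w1.png

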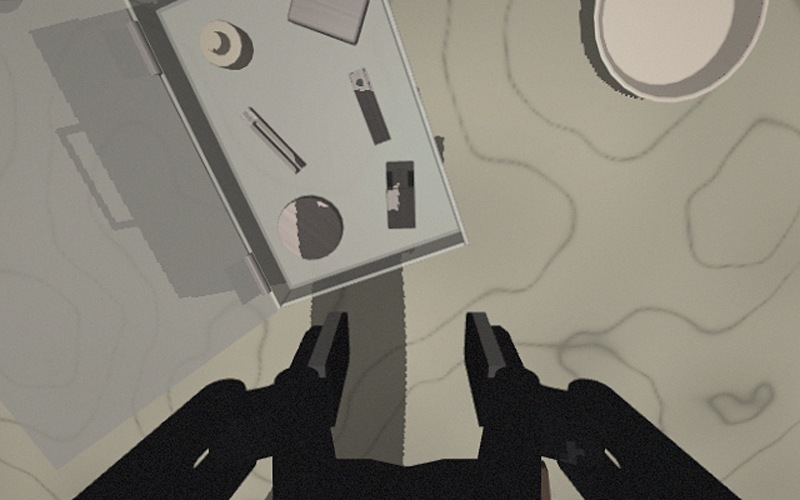

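The splitter is at view (400,195): its block half is at the bottom and the tab at the top, well aligned with the tool. I'll refine with a depth cloud.

```bash
python3 - <<'E'
from h import *
import pickle
np.set_printoptions(precision=4,suppress=True)
st=pickle.load(open('ws.pkl','rb'));d=np.load('wd.npy')
P=np.array([world('wrist',d,(u,v),st=st) for u in range(302,340) for v in range(120,190)])
P=P[np.isfinite(P).all(1)]
print('floor',np.percentile(P[:,2],[5,20,50,90,99]))
for lo in (.011,.021):
    S=P[P[:,2]>lo];rc=cv2.minAreaRect((S[:,:2]*1000).astype(np.float32));print(lo,len(S),rc,np.median(S[:,2]))
W=[world('wrist',d,(u,v),.05,st=st) for u,v in [(372,193),(330,88)]];print('wall',W)
plan((0.4535,0.0115,.10,-.2))
E
```

```text
floor [0.0015 0.0017 0.0024 0.0257 0.0261]
0.011 1162 ((459.2904052734375, 12.854555130004883), (26.15129852294922, 59.23211669921875), 80.71647644042969) 0.025357959619845494
0.021 871 ((456.03375244140625, 13.297174453735352), (26.016090393066406, 52.615726470947266), 80.51905059814453) 0.02555998717549013
wall [array([ 0.4141, -0.0366,  0.05  ]), array([ 0.5318, -0.0121,  0.05  ])]
row [-0.0007, -0.0052, 0.1597, 0.0003, -0.0, -0.0008]
tool x yaw -0.201
```

carry_out(
  deltas=[-0.001,-0.0067,0.06,0,0,-0.035,-0.001,-0.0067,0.12,0,0,-0.035,-0.001,-0.0067,0.16,0,0,-0.035,-0.001,-0.0067,0.17,0,0,-0.035,-0.001,-0.0067,0.17,0,0,-0.035],
)

```text
time: 3.68
eef_pos: [0.4539, 0.0134, 0.0902]
tcp_rot: [0.997, -0.083, 0.0, 0.0]
contact_force: [-0.0, 0.4, 0.9]
opening: 0.521
finger_force: 0.0
```

```bash
python3 - <<'E'
from h import *
np.set_printoptions(precision=4,suppress=True)
st=ctrl.get_state();show(st);im,d=ctrl.read_camera('wrist');save('w2.png',im,1.25)
plan((.4535,.013,.03,-.165),(.4535,.013,.009,-.165))
E
```

```text
{'time': 3.675, 'eef_pos': [0.454, 0.013, 0.09], 'tcp_rot': [0.997, -0.083, 0.0, 0.0], 'contact_force': [-0.018, 0.443, 0.884], 'opening': 0.521, 'finger_force': 0.0, 'qpos': [-0.195, -0.035, 2.213, -0.0, 0.963, 1.542]}
row [-0.0014, 0.0005, 0.0613, 0.0001, -0.0027, -0.0001]
row [-0.0015, 0.0005, 0.0823, 0.0001, -0.0027, -0.0001]
tool x yaw -0.165
```

View pics/w2.png

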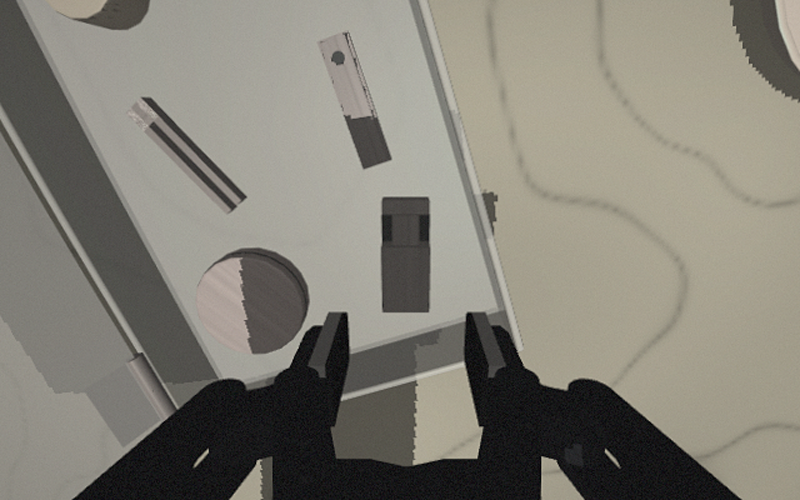

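Splitter is centred between the fingers (406 vs 407) and well aligned. Descend.

carry_out(
  deltas=[-0.001,0.0005,0.03,0,0,0,-0.001,0.0005,0.055,0,0,0,-0.001,0.0005,0.07,0,0,0,-0.001,0.0005,0.081,0,0,0,-0.001,0.0005,0.081,0,0,0],
)

```text
time: 4.35
eef_pos: [0.4525, 0.0137, 0.0088]
tcp_rot: [0.997, -0.082, -0.0, -0.0]
contact_force: [0.1, 0.7, 0.1]
opening: 0.517
finger_force: 0.0
```

carry_out(
  deltas=[0,0,0,0,0,0,0,0,0,0,0,0,0,0,0,0,0,0,0,0,0,0,0,0],
  grip=15,
  grip_force=35,
)

```text
time: 4.85
eef_pos: [0.4533, 0.0136, 0.0097]
tcp_rot: [0.997, -0.082, 0.001, 0.0]
contact_force: [-0.4, 0.2, 6.3]
opening: 0.295
finger_force: 35.3
```

carry_out(
  deltas=[0,0,-0.01,0,0,0,0,0,-0.04,0,0,0,0,0,-0.08,0,0,0,0,0,-0.12,0,0,0,0,0,-0.14,0,0,0],
)

```text
time: 5.48
eef_pos: [0.4529, 0.0137, 0.1512]
tcp_rot: [0.997, -0.082, 0.002, 0.0]
contact_force: [-0.1, 0.0, -1.1]
opening: 0.297
finger_force: 34.6
```

```bash
python3 - <<'E'
from h import *
np.set_printoptions(precision=4,suppress=True)
st=ctrl.get_state();show(st)
im,d=ctrl.read_camera('top');
hsv=cv2.cvtColor(im,cv2.COLOR_RGB2HSV)
# dish: points within 70px: rim above z>.018
P=np.array([world('top',d,(u,v)) for u in range(328,396) for v in range(170,240)])
S=P[(P[:,2]>.017)&(P[:,2]<.035)];print(len(S),cv2.minEnclosingCircle((S[:,:2]*1000).astype(np.float32)))
plan((.572,-.2415,.15,-.165))
E
```

```text
{'time': 5.475, 'eef_pos': [0.453, 0.014, 0.151], 'tcp_rot': [0.997, -0.082, 0.002, 0.0], 'contact_force': [-0.051, 0.02, -1.131], 'opening': 0.297, 'finger_force': 34.609, 'qpos': [-0.194, -0.135, 2.178, 0.0, 1.095, 1.541]}Traceback (most recent call last):
  File "<stdin>", line 7, in <module>
  File "h.py", line 5, in world
    m=ctrl.camera_model(cam);K=np.array(m['intrinsics']);u,v=uv
ValueError: time passes only in moves, steps and waits
```

```bash
sed -i 's/m=ctrl.camera_model(cam);K/m=cm(cam);K/; s/^def world/import functools\ncm=functools.lru_cache(ctrl.camera_model)\ndef world/' h.py; python3 - <<'E'
from h import *
np.set_printoptions(precision=4,suppress=True)
im,d=ctrl.read_camera('top')
P=np.array([world('top',d,(u,v)) for u in range(328,396) for v in range(165,240)])
S=P[(P[:,2]>.017)&(P[:,2]<.035)];print(len(S),cv2.minEnclosingCircle((S[:,:2]*1000).astype(np.float32)),S[:,:2].min(0),S[:,:2].max(0))
g=cv2.cvtColor(im,cv2.COLOR_RGB2GRAY);print(g[203,325:396:5])
plan((.566,-.2405,.15,-.165))
E
```

```text
622 ((570.1340942382812, -244.94610595703125), 73.69056701660156) [ 0.4972 -0.3176] [ 0.6429 -0.1715]
[153 153 168 161 205 205 205 204 204 203 205 205 118 159 149]
row [0.1523, 0.2323, 0.0022, 0.0001, -0.0054, 0.0009]
tool x yaw -0.164
```

carry_out(
  deltas=[0.03,0.046,0,0,0,0,0.061,0.095,0,0,0,0,0.092,0.144,0,0,0,0,0.122,0.192,0,0,0,0,0.151,0.236,0.002,0,0,0],
)

```text
time: 6.2
eef_pos: [0.5623, -0.2451, 0.1446]
tcp_rot: [0.997, -0.082, -0.001, -0.001]
contact_force: [0.1, -0.0, -1.0]
opening: 0.295
finger_force: 34.7
```

carry_out(
  deltas=[0,0,0.03,0,0,0,0,0,0.055,0,0,0,0,0,0.07,0,0,0,0,0,0.085,0,0,0,0,0,0.09,0,0,0],
)

```text
time: 6.82
eef_pos: [0.5622, -0.2432, 0.0555]
tcp_rot: [0.997, -0.082, -0.001, -0.0]
contact_force: [0.5, 0.1, -0.8]
opening: 0.298
finger_force: 34.8
```

```bash
python3 - <<'E'
from h import *
np.set_printoptions(precision=4,suppress=True)
st=ctrl.get_state();show(st);im,d=ctrl.read_camera('wrist');save('w3.png',im,1.25)
plan((.564,-.244,.02,-.165),(.564,-.244,.013,-.165))
E
```

```text
{'time': 6.825, 'eef_pos': [0.562, -0.243, 0.056], 'tcp_rot': [0.997, -0.082, -0.001, -0.0], 'contact_force': [0.508, 0.075, -0.779], 'opening': 0.298, 'finger_force': 34.773, 'qpos': [-0.574, 0.351, 1.844, 0.0, 0.948, 1.161]}
row [0.0018, 0.0005, 0.0356, -0.0006, 0.0013, 0.001]
row [0.0018, 0.0005, 0.0426, -0.0006, 0.0013, 0.001]
tool x yaw -0.164
```

View pics/w3.png

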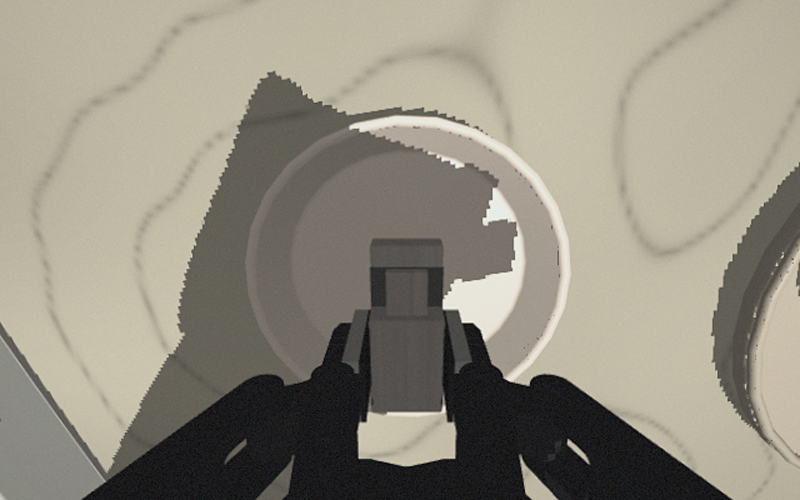

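Splitter held flat; the dish rim spans columns 246–570, so its centre at 408 lies under the splitter (406).

carry_out(
  deltas=[0.002,0.0005,0.018,0,0,0,0.002,0.0005,0.032,0,0,0,0.002,0.0005,0.038,0,0,0,0.002,0.0005,0.0405,0,0,0,0.002,0.0005,0.0415,0,0,0],
)

```text
time: 7.5
eef_pos: [0.5648, -0.2447, 0.0153]
tcp_rot: [0.997, -0.082, 0.0, 0.0]
contact_force: [0.4, -0.1, -1.4]
opening: 0.296
finger_force: 34.8
```

carry_out(
  deltas=[0,0,0.0005,0,0,0,0,0,0.001,0,0,0,0,0,0.001,0,0,0],
)

```text
time: 7.88
eef_pos: [0.5647, -0.2446, 0.0144]
tcp_rot: [0.997, -0.082, 0.0, 0.0]
contact_force: [-0.9, 0.4, -1.0]
opening: 0.293
finger_force: 34.8
```

carry_out(
  deltas=[0,0,0.0005,0,0,0,0,0,0.001,0,0,0,0,0,0.001,0,0,0],
)

```text
time: 8.25
eef_pos: [0.5646, -0.2445, 0.0131]
tcp_rot: [0.997, -0.082, -0.0, -0.0]
contact_force: [-0.8, -0.4, -1.0]
opening: 0.297
finger_force: 34.8
```

carry_out(
  deltas=[0,0,0.0005,0,0,0,0,0,0.001,0,0,0,0,0,0.001,0,0,0],
)

```text
time: 8.62
eef_pos: [0.5646, -0.2445, 0.0121]
tcp_rot: [0.997, -0.082, -0.0, -0.0]
contact_force: [-0.1, 0.0, -0.8]
opening: 0.296
finger_force: 34.8
```

carry_out(
  deltas=[0,0,0.0005,0,0,0,0,0,0.001,0,0,0,0,0,0.001,0,0,0],
)

```text
time: 9.0
eef_pos: [0.5647, -0.2446, 0.0117]
tcp_rot: [0.997, -0.082, -0.0, 0.0]
contact_force: [-2.0, 0.7, 2.5]
opening: 0.293
finger_force: 35.3
```

```bash
python3 - <<'E'
from h import *
show()
E
```

```text
{'time': 9.0, 'eef_pos': [0.565, -0.245, 0.012], 'tcp_rot': [0.997, -0.082, -0.0, 0.0], 'contact_force': [-1.992, 0.66, 2.537], 'opening': 0.293, 'finger_force': 35.259, 'qpos': [-0.573, 0.422, 1.846, -0.0, 0.874, 1.161]}
```

Touched down. Release gently, then lift.

carry_out(
  deltas=[0,0,0,0,0,0,0,0,0,0,0,0,0,0,0,0,0,0,0,0,0,0,0,0],
  grip=46,
)

```text
time: 9.5
eef_pos: [0.5646, -0.2446, 0.0111]
tcp_rot: [0.997, -0.082, 0.0, 0.0]
contact_force: [-0.1, -1.4, -0.4]
opening: 0.46
finger_force: 0.0
```

carry_out(
  deltas=[0,0,-0.01,0,0,0,0,0,-0.04,0,0,0,0,0,-0.08,0,0,0,0,0,-0.13,0,0,0,0,0,-0.18,0,0,0],
)

```text
time: 10.12
eef_pos: [0.5645, -0.2445, 0.1935]
tcp_rot: [0.997, -0.082, 0.0, 0.0]
contact_force: [0.7, -0.5, -0.4]
opening: 0.46
finger_force: 0.0
```

```bash
python3 - <<'E'
from h import *
np.set_printoptions(precision=4,suppress=True)
st=ctrl.get_state();show(st)
im,d=ctrl.read_camera('wrist');save('w4.png',im,1.)
im,d=ctrl.read_camera('top')
P=np.array([world('top',d,(u,v)) for u in range(335,390) for v in range(175,232)])
S=P[(P[:,2]>.0225)];rd=np.hypot(S[:,0]-.57,S[:,1]+.245);S=S[rd<.045];print(len(S),cv2.minAreaRect((S[:,:2]*1000).astype(np.float32)))
print(ctrl.find_in('top','lid_bar'))
im,d=ctrl.read_camera('top')
for uv in [(126.4,209),(128.4,230),(130.7,251)]: print(world('top',d,uv))
E
```

```text
{'time': 10.125, 'eef_pos': [0.565, -0.245, 0.193], 'tcp_rot': [0.997, -0.082, 0.0, 0.0], 'contact_force': [0.667, -0.488, -0.413], 'opening': 0.46, 'finger_force': 0.0, 'qpos': [-0.573, 0.189, 1.764, 0.0, 1.188, 1.161]}
1284 ((561.1734008789062, -229.02175903320312), (71.2590103149414, 56.14413070678711), 1.99350905418396)
[{'uv': [170.5, 224.4], 'score': 0.87}]
[0.547  0.3023 0.2384]
[0.4996 0.2972 0.2374]
[0.4524 0.2912 0.2376]
```

View pics/w4.png

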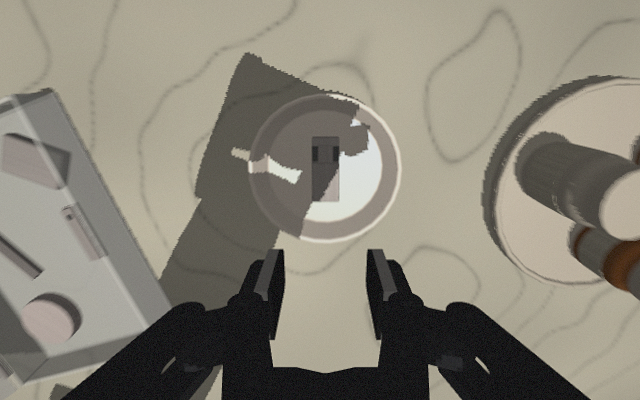

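The splitter lies flat and tab-up in the middle of the dish: splitter (325,168), dish centre (325,168). Next is the lid bar.

```bash
python3 - <<'E'
from h import *
plan((.565,-.2,.32,.1),(.50,.295,.32,.148))
E
```

```text
row [-0.0073, -0.0441, -0.1265, 0.0021, -0.0036, -0.2641]
row [-0.1523, -0.5218, -0.1278, 0.0022, -0.0036, -0.3121]
tool x yaw -0.164
```

carry_out(
  deltas=[-0.007,-0.02,-0.06,0,0,-0.1,-0.012,-0.044,-0.11,0,0,-0.2,-0.03,-0.1,-0.126,0,0,-0.31,-0.045,-0.155,-0.127,0,0,-0.31,-0.061,-0.21,-0.128,0,0,-0.31],
)

```text
time: 10.95
eef_pos: [0.5377, -0.0257, 0.3175]
tcp_rot: [0.997, 0.073, -0.001, -0.001]
contact_force: [0.7, 0.1, 0.5]
opening: 0.461
finger_force: 0.0
```

```bash
python3 - <<'E'
from h import *
show();plan((.50,.295,.32,.148))
E
```

```text
{'time': 10.95, 'eef_pos': [0.538, -0.026, 0.317], 'tcp_rot': [0.997, 0.073, -0.001, -0.001], 'contact_force': [0.736, 0.149, 0.546], 'opening': 0.461, 'finger_force': 0.0, 'qpos': [-0.236, -0.071, 1.809, 0.0, 1.407, 1.189]}
row [0.0091, -0.3228, -0.0021, -0.0012, 0.0026, -0.0028]
tool x yaw 0.145
```

carry_out(
  deltas=[0.002,-0.06,-0.002,0,0,0,0.004,-0.12,-0.002,0,0,0,0.006,-0.18,-0.002,0,0,0,0.008,-0.24,-0.002,0,0,0,0.009,-0.3,-0.002,0,0,0],
)

```text
time: 11.58
eef_pos: [0.5029, 0.2724, 0.319]
tcp_rot: [0.997, 0.073, -0.002, 0.0]
contact_force: [0.9, -0.6, 0.9]
opening: 0.457
finger_force: 0.0
```

carry_out(
  deltas=[0,-0.023,0,0,0,0,0,-0.023,0,0,0,0],
)

```text
time: 11.82
eef_pos: [0.4995, 0.2947, 0.3188]
tcp_rot: [0.997, 0.074, -0.002, 0.001]
contact_force: [-0.4, 0.2, -0.3]
opening: 0.459
finger_force: 0.0
```

```bash
python3 - <<'E'
from h import *
np.set_printoptions(precision=4,suppress=True)
st=ctrl.get_state();show(st)
im,d=ctrl.read_camera('wrist');save('w5.png',im,1.25);np.save('wd5.npy',d);import pickle;pickle.dump(st,open('ws5.pkl','wb'))
for r in ctrl.find_in('wrist','lid_bar')[:2]: print(r,world('wrist',d,r['uv'],st=st))
E
```

```text
{'time': 11.825, 'eef_pos': [0.499, 0.295, 0.319], 'tcp_rot': [0.997, 0.074, -0.002, 0.001], 'contact_force': [-0.439, 0.173, -0.312], 'opening': 0.459, 'finger_force': 0.0, 'qpos': [0.358, 0.025, 1.712, -0.0, 1.409, 1.78]}
{'uv': [377.6, 141.2], 'score': 0.59} [0.5417 0.2537 0.1636]
```

View pics/w5.png

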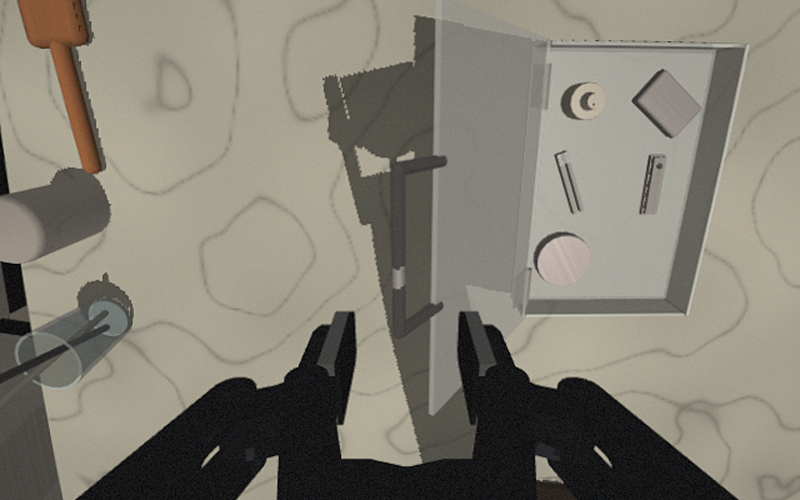

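Bar runs view (398,162)–(400,330), parallel to the pads; the other five things are undisturbed in the box.

```bash
python3 - <<'E'
from h import *
import pickle
np.set_printoptions(precision=4,suppress=True)
st=pickle.load(open('ws5.pkl','rb'));d=np.load('wd5.npy')
for v in (135,160,185,210,235,258): print(world('wrist',d,(319,v),st=st))
print('hinge',world('wrist',d,(436.5,69),.053,st=st),world('wrist',d,(423,232),.053,st=st))
plan((.50,.295,.225,.148))
E
```

```text
[0.5497 0.3062 0.2366]
[0.5329 0.3038 0.2364]
[0.5154 0.3013 0.2365]
[0.4971 0.2987 0.2368]
[0.4776 0.2959 0.2367]
[0.4587 0.2932 0.2366]
hinge [0.6188 0.1829 0.053 ] [0.4169 0.1494 0.053 ]
row [0.0002, -0.0022, 0.0946, 0.0012, 0.0027, -0.002]
tool x yaw 0.146
```

carry_out(
  deltas=[0,-0.0035,0.04,0,0,0,0,-0.0035,0.07,0,0,0,0,-0.0035,0.09,0,0,0,0,-0.0035,0.102,0,0,0,0,-0.0035,0.102,0,0,0],
)

```text
time: 12.55
eef_pos: [0.5002, 0.2964, 0.2187]
tcp_rot: [0.997, 0.073, -0.001, 0.0]
contact_force: [-0.8, 0.9, -0.1]
opening: 0.461
finger_force: 0.0
```

carry_out(
  deltas=[0,0,0,0,0,0,0,0,0,0,0,0,0,0,0,0,0,0,0,0,0,0,0,0,0,0,0,0,0,0],
  grip=2,
  grip_force=22,
)

```text
time: 13.18
eef_pos: [0.5009, 0.2977, 0.2205]
tcp_rot: [0.997, 0.073, 0.001, -0.001]
contact_force: [0.9, 3.6, 3.5]
opening: 0.082
finger_force: 21.8
```

```bash
cat > lid.py <<'E'
from h import *
import sys
# rows from a0 to angles: tool y,z
a0=float(sys.argv[1]);st=ctrl.get_state();show(st)
r=R.from_quat(st['tcp_rot']);m=r.as_matrix();print('yaw',np.arctan2(m[1,0],m[0,0]))
for a in map(float,sys.argv[2:]): print(a,np.round([.225*(np.cos(a)-np.cos(a0)),-.225*(np.sin(a)-np.sin(a0))],4))
E
python3 lid.py 2.2 2.17 2.12 2.06 2.0 1.94 1.88 1.82 1.76 1.7 1.64
```

```text
{'time': 13.175, 'eef_pos': [0.501, 0.298, 0.22], 'tcp_rot': [0.997, 0.073, 0.001, -0.001], 'contact_force': [0.918, 3.615, 3.465], 'opening': 0.082, 'finger_force': 21.838, 'qpos': [0.362, 0.092, 1.821, 0.001, 1.225, 1.786]}
yaw 0.14589101015392722
2.17 [ 0.0055 -0.0039]
2.12 [ 0.015 -0.01 ]
2.06 [ 0.0267 -0.0167]
2.0 [ 0.0388 -0.0227]
1.94 [ 0.0512 -0.0279]
1.88 [ 0.0639 -0.0324]
1.82 [ 0.0769 -0.0361]
1.76 [ 0.0901 -0.0391]
1.7 [ 0.1034 -0.0412]
1.64 [ 0.1169 -0.0425]
```

carry_out(
  deltas=[0,0.0055,-0.004,0,0,0,0,0.015,-0.01,0,0,0,0,0.0245,-0.0155,0,0,0,0,0.0325,-0.0195,0,0,0,0,0.039,-0.0227,0,0,0],
)

```text
time: 13.8
eef_pos: [0.5069, 0.2577, 0.2428]
tcp_rot: [0.997, 0.073, 0.001, -0.0]
contact_force: [5.5, 3.1, 4.0]
opening: 0.083
finger_force: 22.2
```

```bash
python3 lid.py 2.0 1.96 1.92 1.88 1.84 1.8
```

```text
{'time': 13.8, 'eef_pos': [0.507, 0.258, 0.243], 'tcp_rot': [0.997, 0.073, 0.001, -0.0], 'contact_force': [5.494, 3.069, 4.004], 'opening': 0.083, 'finger_force': 22.156, 'qpos': [0.292, 0.042, 1.832, -0.0, 1.264, 1.718]}
yaw 0.14520395005280748
1.96 [ 0.0083 -0.0036]
1.92 [ 0.0166 -0.0068]
1.88 [ 0.0252 -0.0097]
1.84 [ 0.0338 -0.0123]
1.8 [ 0.0425 -0.0145]
```

carry_out(
  deltas=[0.001,0.008,-0.0036,0,0,0,0.001,0.0166,-0.0068,0,0,0,0.0015,0.025,-0.0097,0,0,0,0.0015,0.0338,-0.0123,0,0,0,0.002,0.0425,-0.0145,0,0,0],
)

```text
time: 14.42
eef_pos: [0.5134, 0.2157, 0.2557]
tcp_rot: [0.997, 0.073, -0.001, 0.0]
contact_force: [0.4, 1.6, 1.3]
opening: 0.081
finger_force: 22.1
```

```bash
python3 lid.py 1.8 1.76 1.71 1.66 1.61 1.56; python3 lid.py 1.56 1.51 1.46 1.41 1.36 1.31
```

```text
{'time': 14.425, 'eef_pos': [0.513, 0.216, 0.256], 'tcp_rot': [0.997, 0.073, -0.001, 0.0], 'contact_force': [0.44, 1.647, 1.268], 'opening': 0.081, 'finger_force': 22.122, 'qpos': [0.216, 0.009, 1.842, -0.0, 1.293, 1.641]}
yaw 0.14574382860540286
1.76 [ 0.0088 -0.0019]
1.71 [ 0.0199 -0.0037]
1.66 [ 0.0311 -0.005 ]
1.61 [ 0.0423 -0.0057]
1.56 [ 0.0535 -0.0059]
{'time': 14.425, 'eef_pos': [0.513, 0.216, 0.256], 'tcp_rot': [0.997, 0.073, -0.001, 0.0], 'contact_force': [0.44, 1.647, 1.268], 'opening': 0.081, 'finger_force': 22.122, 'qpos': [0.216, 0.009, 1.842, -0.0, 1.293, 1.641]}
yaw 0.14574382860540286
1.51 [0.0112 0.0004]
1.46 [0.0224 0.0014]
1.41 [0.0336 0.0029]
1.36 [0.0446 0.005 ]
1.31 [0.0556 0.0076]
```

carry_out(
  deltas=[0,0.0088,-0.0022,0,0,0,0,0.02,-0.0044,0,0,0,0.001,0.031,-0.006,0,0,0,0.001,0.0423,-0.0067,0,0,0,0.001,0.0535,-0.0069,0,0,0],
)

```text
time: 15.05
eef_pos: [0.5215, 0.1629, 0.2616]
tcp_rot: [0.997, 0.073, -0.002, 0.0]
contact_force: [-3.0, -0.6, -5.1]
opening: 0.084
finger_force: 21.3
```

carry_out(
  deltas=[0,0.0112,0.0004,0,0,0,0,0.0224,0.0014,0,0,0,0.001,0.0336,0.003,0,0,0,0.001,0.0446,0.005,0,0,0,0.001,0.0556,0.0076,0,0,0],
)

```text
time: 15.68
eef_pos: [0.5299, 0.1085, 0.2541]
tcp_rot: [0.997, 0.073, -0.003, -0.0]
contact_force: [-5.6, 1.9, -7.1]
opening: 0.078
finger_force: 21.5
```

```bash
python3 lid.py 1.31 1.26 1.21 1.16 1.11 1.06; python3 lid.py 1.06 1.01 .96 .91 .86 .81|tail -5
```

```text
{'time': 15.675, 'eef_pos': [0.53, 0.109, 0.254], 'tcp_rot': [0.997, 0.073, -0.003, -0.0], 'contact_force': [-5.622, 1.945, -7.114], 'opening': 0.078, 'finger_force': 21.519, 'qpos': [0.014, -0.025, 1.879, 0.001, 1.294, 1.439]}
yaw 0.14609631899765255
1.26 [0.0108 0.0032]
1.21 [0.0214 0.0069]
1.16 [0.0318 0.0111]
1.11 [0.042  0.0159]
1.06 [0.052  0.0211]
1.01 [0.0097 0.0057]
0.96 [0.019 0.012]
0.91 [0.0281 0.0186]
0.86 [0.0368 0.0258]
0.81 [0.0451 0.0333]
```

carry_out(
  deltas=[-0.001,0.0108,0.0045,0,0,0,-0.0015,0.0214,0.0083,0,0,0,-0.0015,0.0318,0.0126,0,0,0,-0.0015,0.042,0.0174,0,0,0,-0.0015,0.052,0.0226,0,0,0],
)

```text
time: 16.3
eef_pos: [0.5379, 0.0569, 0.2328]
tcp_rot: [0.997, 0.073, -0.0, -0.0]
contact_force: [-3.9, 2.8, -5.5]
opening: 0.08
finger_force: 21.5
```

carry_out(
  deltas=[0,0.0097,0.0058,0,0,0,0,0.019,0.0121,0,0,0,0,0.0281,0.0188,0,0,0,0,0.0368,0.026,0,0,0,0,0.0451,0.0335,0,0,0],
)

```text
time: 16.92
eef_pos: [0.5447, 0.0126, 0.1994]
tcp_rot: [0.997, 0.073, 0.0, -0.001]
contact_force: [-3.4, 3.1, -3.9]
opening: 0.073
finger_force: 21.4
```

```bash
python3 lid.py .81 .77 .73 .68 .63 .58; python3 lid.py .58 .54 .5 .46 .42 .38|tail -5;  python3 - <<'E'
from h import *
save('w6.png',ctrl.read_camera('side')[0],1.25)
E
```

```text
{'time': 16.925, 'eef_pos': [0.545, 0.013, 0.199], 'tcp_rot': [0.997, 0.073, 0.0, -0.001], 'contact_force': [-3.406, 3.075, -3.903], 'opening': 0.073, 'finger_force': 21.38, 'qpos': [-0.164, 0.028, 1.928, 0.002, 1.185, 1.261]}
yaw 0.14569837828899848
0.77 [0.0064 0.0063]
0.73 [0.0125 0.0129]
0.68 [0.0198 0.0215]
0.63 [0.0267 0.0304]
0.58 [0.0331 0.0397]
0.54 [0.0048 0.0076]
0.5 [0.0093 0.0154]
0.46 [0.0134 0.0234]
0.42 [0.0172 0.0316]
0.38 [0.0207 0.0398]
```

View pics/w6.png

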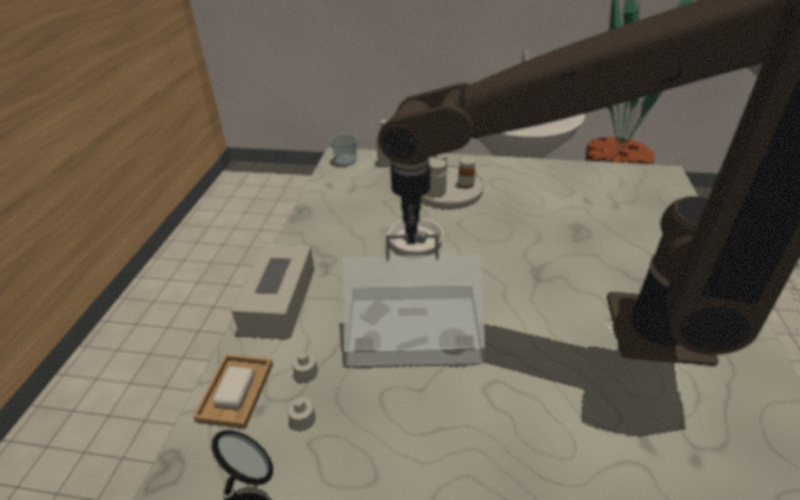

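The lid is gripped by the bar (view (412,237)) and half down. Continuing.

carry_out(
  deltas=[-0.001,0.0064,0.0063,0,0,0,-0.001,0.0125,0.0129,0,0,0,-0.001,0.0198,0.0215,0,0,0,-0.001,0.0267,0.0304,0,0,0,-0.001,0.0331,0.0397,0,0,0],
)

```text
time: 17.6
eef_pos: [0.5495, -0.0192, 0.1602]
tcp_rot: [0.997, 0.073, 0.002, -0.001]
contact_force: [-1.6, 7.0, -5.2]
opening: 0.082
finger_force: 21.3
```

carry_out(
  deltas=[0,0.0048,0.0076,0,0,0,0,0.0093,0.0154,0,0,0,0,0.0134,0.0234,0,0,0,0,0.0172,0.0316,0,0,0,0,0.0207,0.0398,0,0,0],
)

```text
time: 18.23
eef_pos: [0.5525, -0.0391, 0.1206]
tcp_rot: [0.997, 0.072, 0.002, -0.002]
contact_force: [-1.3, 8.2, -3.7]
opening: 0.081
finger_force: 21.4
```

```bash
python3 lid.py .38 .34 .3 .26 .22 .18; python3 lid.py .18 .15 .12 .1 .08 .06|tail -5;python3 lid.py .06 .04 .03 .02 .01 0 |tail -5
```

```text
{'time': 18.225, 'eef_pos': [0.553, -0.039, 0.121], 'tcp_rot': [0.997, 0.072, 0.002, -0.002], 'contact_force': [-1.295, 8.205, -3.66], 'opening': 0.081, 'finger_force': 21.394, 'qpos': [-0.256, 0.14, 1.965, 0.005, 1.035, 1.167]}
yaw 0.14487011901625155
0.34 [0.0032 0.0084]
0.3 [0.006 0.017]
0.26 [0.0085 0.0256]
0.22 [0.0106 0.0344]
0.18 [0.0124 0.0432]
0.15 [0.0011 0.0067]
0.12 [0.002  0.0133]
0.1 [0.0025 0.0178]
0.08 [0.0029 0.0223]
0.06 [0.0032 0.0268]
0.04 [0.0002 0.0045]
0.03 [0.0003 0.0067]
0.02 [0.0004 0.009 ]
0.01 [0.0004 0.0112]
0.0 [0.0004 0.0135]
```

carry_out(
  deltas=[0,0.0016,0.0084,0,0,0,0,0.0038,0.017,0,0,0,0,0.006,0.0256,0,0,0,0,0.0081,0.0344,0,0,0,0,0.01,0.0432,0,0,0],
)

```text
time: 18.85
eef_pos: [0.5542, -0.0507, 0.0771]
tcp_rot: [0.997, 0.072, 0.002, -0.0]
contact_force: [1.4, 6.5, -1.9]
opening: 0.08
finger_force: 21.4
```

carry_out(
  deltas=[0,0.0005,0.0067,0,0,0,0,0.0012,0.0133,0,0,0,0,0.0017,0.0178,0,0,0,0,0.002,0.0223,0,0,0,0,0.0022,0.0268,0,0,0],
)

```text
time: 19.48
eef_pos: [0.5546, -0.0532, 0.0507]
tcp_rot: [0.997, 0.073, 0.002, 0.001]
contact_force: [3.5, 3.5, -0.8]
opening: 0.081
finger_force: 21.4
```

carry_out(
  deltas=[0,0,0.0025,0,0,0,0,0,0.0045,0,0,0,0,0,0.006,0,0,0,0,0,0.0075,0,0,0,0,0,0.009,0,0,0],
)

```text
time: 20.1
eef_pos: [0.5546, -0.0534, 0.0421]
tcp_rot: [0.997, 0.073, 0.002, 0.001]
contact_force: [1.9, 4.1, 5.9]
opening: 0.081
finger_force: 22.1
```

carry_out(
  deltas=[0,-0.0005,0.0005,0,0,0,0,-0.0005,0.001,0,0,0,0,-0.0005,0.0015,0,0,0,0,-0.0005,0.0015,0,0,0],
)

```text
time: 20.6
eef_pos: [0.5546, -0.0534, 0.042]
tcp_rot: [0.997, 0.073, 0.001, 0.001]
contact_force: [-0.2, 1.4, 8.8]
opening: 0.079
finger_force: 22.3
```

```bash
python3 - <<'E'
from h import *
np.set_printoptions(precision=4,suppress=True)
show()
im,d=ctrl.read_camera('top')
for r in ctrl.find_in('top','lid_bar')[:2]: print(r,world('top',d,r['uv']))
# lid top plane: sample whole lid area
for uv in [(215,180),(225,255),(240,210),(262,170),(275,255),(270,215)]: print(uv,world('top',d,uv))
save('t7.png',im[140:300,180:340],3.7)
E
```

```text
{'time': 20.6, 'eef_pos': [0.555, -0.053, 0.042], 'tcp_rot': [0.997, 0.073, 0.001, 0.001], 'contact_force': [-0.155, 1.368, 8.824], 'opening': 0.079, 'finger_force': 22.342, 'qpos': [-0.277, 0.264, 1.988, -0.002, 0.886, 1.148]}
{'uv': [224.6, 200.5], 'score': 0.92} [0.5761 0.1128 0.0554]
(215, 180) [0.6296 0.1389 0.0548]
(225, 255) [0.4351 0.1108 0.0554]
(240, 210) [0.5514 0.0721 0.0568]
(262, 170) [0.6552 0.0157 0.0563]
(275, 255) [ 0.4564 -0.0534  0.4213]
(270, 215) [ 0.5322 -0.0329  0.3152]
```

View pics/t7.png

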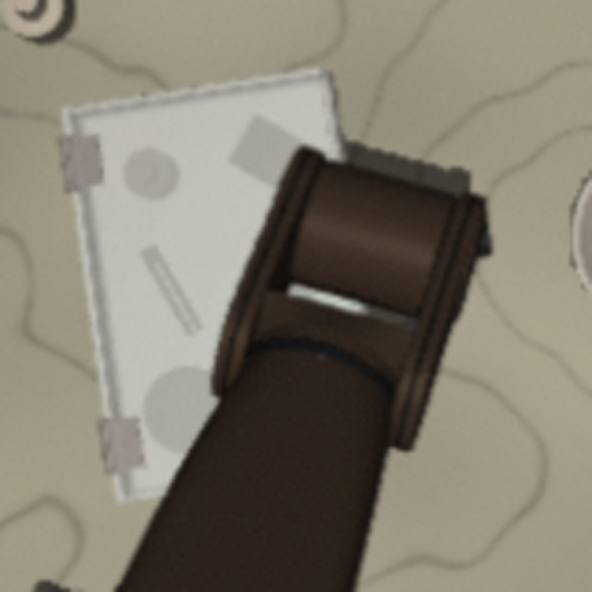

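Lid is level and shut (z about 55–57 mm across it, downward force builds with no motion). Release and retreat.

carry_out(
  deltas=[0,0,0,0,0,0,0,0,0,0,0,0,0,0,0,0,0,0,0,0,0,0,0,0],
  grip=32,
)

```text
time: 21.2
eef_pos: [0.5526, -0.0523, 0.0391]
tcp_rot: [0.997, 0.073, -0.001, -0.0]
contact_force: [-1.5, 0.4, -1.2]
opening: 0.32
finger_force: 0.0
```

carry_out(
  deltas=[0,0,-0.01,0,0,0,0,0,-0.03,0,0,0,0,0,-0.06,0,0,0,0,0,-0.11,0,0,0,0,0,-0.17,0,0,0],
)

```text
time: 21.82
eef_pos: [0.5522, -0.0521, 0.2107]
tcp_rot: [0.997, 0.073, -0.001, -0.0]
contact_force: [1.2, 0.1, 0.1]
opening: 0.318
finger_force: 0.0
```

carry_out(
  deltas=[0,0.06,-0.03,0,0,0,0.02,0.12,-0.05,0,0,0,0.04,0.18,-0.05,0,0,0,0.04,0.18,-0.05,0,0,0],
)

```text
time: 22.32
eef_pos: [0.6194, -0.2282, 0.2602]
tcp_rot: [0.997, 0.071, 0.0, 0.001]
contact_force: [0.1, 0.3, 0.0]
opening: 0.321
finger_force: 0.0
```

```bash
python3 - <<'E'
from h import *
np.set_printoptions(precision=4,suppress=True)
show()
im,d=ctrl.read_camera('top')
for r in ctrl.find_in('top','lid_bar')[:2]: print(r,world('top',d,r['uv']))
for uv in [(215,180),(225,255),(240,210),(262,170),(275,255),(270,215)]: print(uv,world('top',d,uv))
c=cm('top');im2,_=ctrl.read_camera('side')
o=np.hstack([cv2.resize(im[130:300,170:340],(400,400)),cv2.resize(im2[90:300,240:450],(400,400))]);save('t8.png',o)
E
```

```text
{'time': 22.325, 'eef_pos': [0.619, -0.228, 0.26], 'tcp_rot': [0.997, 0.071, 0.0, 0.001], 'contact_force': [0.125, 0.319, 0.023], 'opening': 0.321, 'finger_force': 0.0, 'qpos': [-0.506, 0.234, 1.588, -0.001, 1.319, 0.923]}
{'uv': [238.3, 216.7], 'score': 0.56} [0.5341 0.0765 0.0559]
(215, 180) [0.6295 0.1385 0.0568]
(225, 255) [0.4352 0.1106 0.0564]
(240, 210) [0.5515 0.0723 0.0558]
(262, 170) [0.6551 0.0156 0.0569]
(275, 255) [ 0.4358 -0.019   0.0557]
(270, 215) [ 0.5386 -0.0057  0.0553]
```

View pics/t8.png

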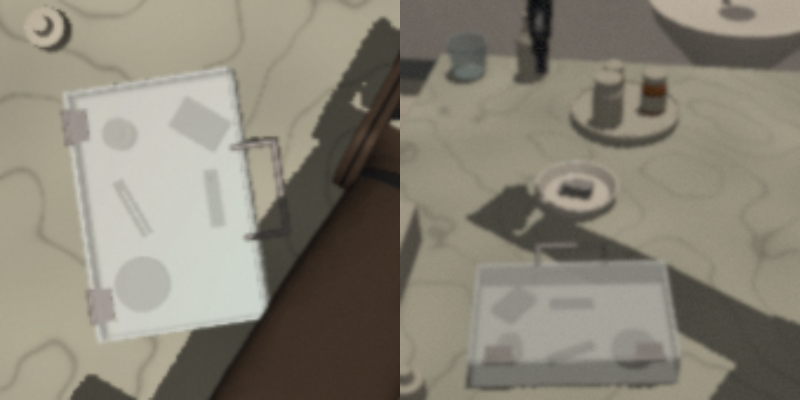

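The lid is shut and flat (left panel, bar at (280,190)) with the five things inside. In the right panel the splitter sits mid-dish at (577,187) and the bottles are standing. The robot is clear, so I'm handing in.

```bash
python3 -c "
from h import *
print(ctrl.sign_off())"
```

```text
the job is handed in; nothing more can be done
None
```

The steel pill splitter lies flat and right way up in the middle of the white dish, the lid was brought down under grip and is fully shut, the other five things are still in the box, the pill bottles are standing, and the job was handed in at about 22 s.

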